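# Push the sensor box home in its reading corner

### The arm

A 6-joint arm with a two-finger parallel gripper is mounted at the origin on a cart in front of the work surface, level with it; the furniture and walls round the work are solid. World frame = base frame: x ahead of the robot, y to its left, z up, the work surface at z = 0. Lengths are in m, angles in rad, forces in N, time in s.
With the tool pointing down it reaches from about 0.375 to 0.975 m from the base axis. Payload 3.8 kg.
Tool frame: the origin (TCP) lies on the front face of the gripper's body, between the roots of the fingers; the fingertips stand 73 mm ahead of it and the grasp point (between the pads) lies 54 mm ahead of it (finger_overhang is the y of the fingertips in the tool frame, in m); y points along the fingers, x is the direction in which the jaws open and shut, and the axes are right-handed (so a half turn about y gives the same grasp; the last joint's range is limited). The gripper opens to 85 mm and grips with 20 to 120 N. Pads are 22 mm wide; open, the fingers measure 114 mm over their backs; the gripper's body (76 mm by 85 mm) begins 54 mm behind the grasp point. The pads swing forward as they close: fully open they stand 13 mm farther back than shut.
Start: joints at [-0.037, 0.264, 1.604, -0, 1.274, -0.037], TCP at [0.675, -0, 0.304] pointing down, gripper open.
Joint ranges: [-2.63, 2.63], [-0.94, 2.18], [0.31, 2.57], [-1.31, 4.45], [0, 2.66], [-2.55, 2.55]. Speed limits (rad/s): [2.57, 2.57, 3.14, 3.14, 3.14, 3.14].

### API

Orientations are given as [roll, pitch, yaw] about the fixed x, y, z axes, in that order (R = Rz(yaw) Ry(pitch) Rx(roll)).
In Python, from bench import * gives the robot as it stands.
- The arm moves only by the shell command python3 -m handwheel 'ROWS' [FORCE]. ROWS is JSON, a list of rows, each a list of 7 numbers: the shift along the tool's x, y, z in m, then the turn, a rotation vector about the tool's x, y, z in degrees, then the finger opening in m, from 0 to 0.0854. In form: [[tx, ty, tz, rx, ry, rz, hand], ...]. A call has 1 to 10 rows; each row is the pose to reach, as a shift and turn from the pose commanded when the call began, along the tool's axes at that moment; what a row does not reach only later rows make up. A row lasts 1/10 s, in which the tool goes at most 50 mm and 8.59 degrees, less where a joint would pass 70% of its speed; a pose out of reach is approached as far as the arm can. A call with a gripper value outside its range is refused whole. The fingers move at their own pace and stop on an object; FORCE is the grip in N (left out, the last holds). Time passes only in rows, so rows that repeat a pose let the fingers close. It gives the time, the measured TCP pose, the force and the opening at its end, in the units of the state.
- observe(): the state, without advancing time (a new reading comes with each control period).
- capture(name): name is "scene" or "side" or "wrist"; returns (picture, depth): 420x560x3 uint8, red, green, blue; 420x560 float32, m along the optical axis (not along the pixel's ray), 0 where there is no reading.
- camera_info(name): a dict with "fovy" (degrees; the focal length in pixels is half the picture's height over the tangent of half this angle, whatever the lens; pixels are square), "cx", "cy" (the principal point, pixels), "k1" (the pictures are not rectified: a ray, as slopes to the right and down, at radius r is drawn at 1 + k1 r^2 times it, then the intrinsics apply), "world_from_camera" (4x4, takes a point from camera to world coordinates). Camera axes: x right, y down, z forward; pixel columns grow to the right and rows downward; lengths in m; the calibration is good to about 2 mm. A picture is of the moment at which its call begins: read the wrist's pose just before it. camera_info takes no time and is no camera call; for the wrist camera it gives the pose at the moment of the call.
- hand_in(): hands the job in, once; it reports no verdict.
Trained networks look in the newest picture that a camera, given by its name, has taken for a name from the list of things; names that differ only in an ending like _2 or _b are one class to them, and where a whole thing is asked for, a point or a joint stands for the part that bears it (a point fixed in the world has none). Each returns a list of dicts, best first, with "score" (0 to 1); they miss things now and then, are a little off and sometimes report something else, mostly with a low value. They report only what shows in the picture. A call takes as long as a camera call.
- boxes_of(label, camera): "rect" ([left, top, right, bottom] in pixels, round what is visible of it).
- trace(label, camera): "pixels" (420x560 bool, what is visible of it) and "rect" ([left, top, right, bottom] in pixels, round what is visible of it).
- landmark_of(label, camera): "at" ([row, column] in pixels: a listed point, or the origin of a listed thing).
The state is a dict: "clock": time; "joint_pos": joint angles; "qd": joint speeds; "joint_torque": joint torques, N m; "tool_pos": TCP position; "tcp_rot": TCP orientation; "contact_force": force on the tool from outside, world axes, zero at the start; "ft_torque": the same for the moment, N m; "gripper_width": finger opening in m.
Only numpy, scipy, OpenCV 4.12 (cv2) and the standard library are available. Lean on these libraries where they do the work, as an engineer would, in place of code of your own. Each camera call takes 0.05 s, during which the arm holds its last target.

### The job

Push the white sensor box along the bench with the fingertips into the dark steel corner stop, so that its long side lies flush against the long rail and its end against the short rail. Only push it: do not pick it up or tip it. Leave the solder spool, the driver module and the side cutters where they are.

Things in the scene. Friction and masses are not known exactly. Their poses are not given: they have to be found in the camera images.
- sensor: White rectangular sensor box, loose, about 55 x 75 mm and 32 mm high, about 0.1 kg, that slides on the bench. Origin: centre of its underside; x along the 55 mm width, y along the 75 mm length, z up. It starts in front of the long rail, clear of both rails, turned up to 0.4 rad from the corner stop.
- fence: Fixed dark steel corner stop: two rails 12 mm thick, 20 mm high; a grey reader head 28 mm high behind the long one. Origin: the inside corner at bench height. Inner face of the long (far) rail: x = 0, from y = 0 to 190 mm; of the short (right) rail: y = 0, from x = 0 to -85 mm. Box seated: its origin at x = -27.5, y = 37.5 mm here, length along y. Turned -0.2 to 0.1 rad about z.
- spool: Bystander: spool of solder wire standing on its flange, 52 mm across, 45 mm high. Origin: centre of its underside.
- driver: Bystander: flat black driver module, 85 x 60 x 28 mm. Origin: centre of its underside; x along the 85 mm.
- cutters: Bystander: side cutters lying flat, 54 x 136 x 12 mm. Origin: centre of the underside; y along the length.

How it is judged:
At the end, for the whole second after the job is handed in: The sensor box rests flat and still on the bench within 4 mm of touching both rails, square to them within 0.06 rad, its length along the long rail; the three bystanders are within 20 mm of where they stood (x of sensor in the frame of fence between -0.0315 and -0.022 m and y of sensor in the frame of fence between 0.032 and 0.0415 m and angle between the y axis of sensor and the y axis of fence, either way round below 0.06 rad and angle between sensor's own z axis and vertical below 0.05 rad and height (world z) of sensor below 0.004 m and linear speed of sensor below 0.01 m/s and distance of each of spool, driver, cutters from where it was at the start of the episode below 0.02 m).
It fails at once if the sensor box is lifted more than 10 mm off the bench or tipped by more than 0.25 rad (height (world z) of sensor above 0.01 m or angle between sensor's own z axis and vertical above 0.25 rad).
It fails at once if the spool, driver module or side cutters are shifted by more than 20 mm (distance of any of spool, driver, cutters from where it was at the start of the episode above 0.02 m).
It also fails if it takes over 45 s, if anything falls off the work surface, if the arm or the gripper's body presses on something with over 40 N, if the wrist force passes 120 N, or if a joint passes its speed limit or range.

## Working session

There is one attempt and no reset: what is moved stays moved. The work goes in short steps, Python scripts to look and compute and a shell command to move; the robot and the scene stay as the last step left them, time stands still between calls to the robot, and variables do not carry over. Pictures are saved under pics/ and viewed, and the job is handed in when it is done.

```bash
mkdir -p pics; ls; python3 - <<'E'
from bench import *
import cv2
print(observe())
for n in ("scene","side","wrist"):
    p,d=capture(n); cv2.imwrite(f"pics/{n}0.png",p[:,:,::-1]); i=camera_info(n); print(n,i)
    import numpy as np
    np.savez(f"{n}0.npz",p=p,d=d,W=np.array(i["world_from_camera"]))
E
```

```text
pics
{'clock': 0.0, 'joint_pos': array([-3.69034613e-02,  2.64755236e-01,  1.60537853e+00, -1.29619318e-05,
        1.27364485e+00, -3.68986979e-02]), 'qd': array([0.00032306, 0.00073168, 0.00187963, 0.00153123, 0.00101785,
       0.0002042 ]), 'joint_torque': array([ 6.10465631e-04, -5.15121067e+01, -3.67308676e+01, -4.07824507e-05,
        1.31324201e-02,  1.46811578e-05]), 'tool_pos': array([6.74444334e-01, 1.29177604e-05, 3.02557961e-01]), 'tcp_rot': array([-1.57072806e+00,  2.18493535e-03, -8.80112036e-07]), 'contact_force': array([-0.4254005 ,  0.14830505,  0.10810336]), 'ft_torque': array([ 0.00807725,  0.05098903, -0.02282721]), 'gripper_width': 0.08529193379788994}
scene {'fovy': 47.11087951702797, 'cx': 283.5330065613906, 'cy': 210.39474098789856, 'k1': -0.04975062651636362, 'world_from_camera': array([[ 0.84381631, -0.2539852 ,  0.47272143,  0.0785026 ],
       [-0.53658361, -0.4111822 ,  0.73689024, -0.80186093],
       [ 0.00721543, -0.87545458, -0.48324654,  0.52539407],
       [ 0.        ,  0.        ,  0.        ,  1.        ]])}
side {'fovy': 54.041105623642395, 'cx': 285.7721382641518, 'cy': 212.24163493438903, 'k1': 0.012555251409097808, 'world_from_camera': array([[ 0.96643056, -0.16297664,  0.1986217 ,  0.38186238],
       [-0.25671863, -0.64373283,  0.7209047 , -0.69701352],
       [ 0.01036868, -0.74769423, -0.66396222,  0.65294019],
       [ 0.        ,  0.        ,  0.        ,  1.        ]])}
wrist {'fovy': 65.9012025517043, 'cx': 275.74683851558586, 'cy': 201.6734761110974, 'k1': -0.04063083971893712, 'world_from_camera': array([[ 9.99997692e-01, -1.43576784e-04, -2.14379369e-03,
         6.73697051e-01],
       [-7.78498542e-04, -9.54179028e-01, -2.99235320e-01,
         7.64927736e-02],
       [-2.00259973e-03,  2.99236298e-01, -9.54176937e-01,
         3.73410502e-01],
       [ 0.00000000e+00,  0.00000000e+00,  0.00000000e+00,
         1.00000000e+00]])}
```

View pics/scene0.png

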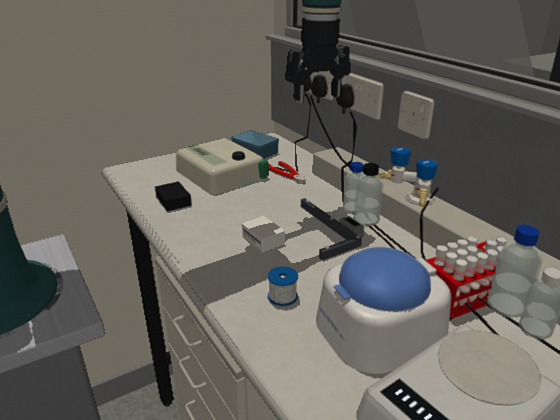

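View pics/side0.png

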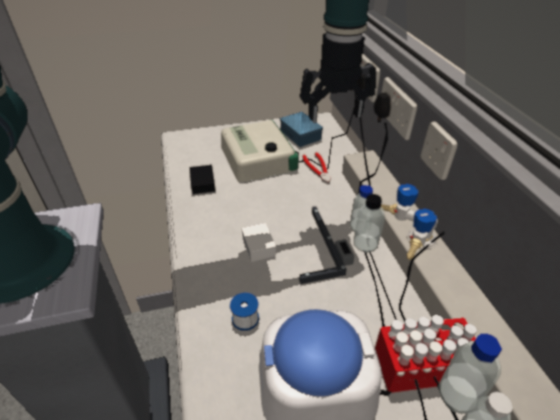

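View pics/wrist0.png

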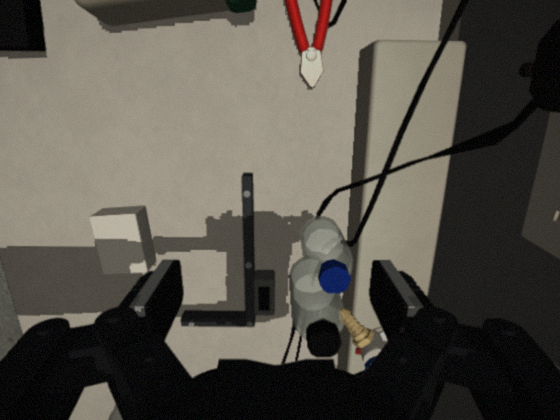

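```bash
cat > h.py <<'E'
import numpy as np, cv2
from bench import *
def world(name,p,d,info):
    f=210/np.tan(np.radians(info["fovy"]/2)); K=np.array([[f,0,info["cx"]],[0,f,info["cy"]],[0,0,1.]])
    v,u=np.mgrid[0:420,0:560]
    # invert model x_d = x(1+k1 r^2)
    n=cv2.undistortPoints(np.stack([u,v],-1).reshape(-1,1,2).astype(np.float64),K,np.array([info["k1"],0,0,0.])).reshape(420,560,2)
    P=np.stack([n[...,0]*d,n[...,1]*d,d],-1); W=np.array(info["world_from_camera"])
    Q=P@W[:3,:3].T+W[:3,3]; Q[d<=0]=np.nan
    return Q
def rect(Q,m,z0,z1):
    s=m&(Q[...,2]>z0)&(Q[...,2]<z1)
    X=Q[s][:,:2]; return X, cv2.minAreaRect((X*1000).astype(np.float32)), np.median(Q[s][:,2])
def label(name,l):
    t=trace(l,name)
    return [(r["score"],r["rect"],r["pixels"]) for r in t]
E
python3 - <<'E'
from h import *
for n in ("wrist","side"):
    i=camera_info(n); p,d=capture(n); Q=world(n,p,d,i)
    for l,z0,z1 in (("sensor",.026,.038),("fence",.014,.024),("spool",.03,.06),("driver",.02,.04),("cutters",.004,.03)):
        t=label(n,l)
        for sc,r,m in t[:2]:
            m=cv2.erode(m.astype(np.uint8),np.ones((3,3)))>0
            print(n,l,round(sc,2),r,end=" ")
            try:
                X,R,z=rect(Q,m,z0,z1); print(len(X),np.round(R[0],1),np.round(R[1],1),round(R[2],1),round(z,4))
            except Exception as e: print(e)
    if n=="wrist": 
        np.savez("w.npz",p=p,Q=Q)
    # bench height near
    z=Q[...,2]; print("bench z", np.nanmedian(z[(np.abs(z)<.01)]))
E
```

```text
wrist sensor 0.55 [92.2, 204.7, 154.5, 272.3] 2727 [490.3 -81.8] [53.8 73.5] 4.0 0.0327
wrist fence 0.61 [181.1, 174.0, 277.1, 329.9] 1835 [ 631.8 -117.4] [217.4  84.6] 65.7 0.0206
wrist spool 0.68 [287.4, 0.0, 332.4, 87.2] 0 [0. 0.] [0. 0.] 0.0 nan
wrist driver 0.68 [0.0, 2.3, 44.9, 51.8] 1542 [409.4 153.6] [45.6 36.3] 87.8 0.0283
wrist cutters 0.87 [286.0, 0.3, 332.4, 85.9] 1516 [705.5 132.7] [44.1 81. ] 0.2 0.0118
bench z 0.0006719827363325659
side sensor 0.83 [247.6, 223.4, 277.9, 261.3] 609 [488.8 -85.6] [52.5 73.7] 4.4 0.031
side fence 0.91 [303.3, 206.5, 355.4, 284.7] 531 [ 637.4 -128.9] [212.9  97.3] 65.6 0.0189
side fence 0.36 [301.4, 155.5, 329.1, 187.0] 0 [0. 0.] [0. 0.] 0.0 nan
side spool 0.79 [229.6, 294.4, 258.7, 331.1] 551 [ 427.7 -256.4] [47.3 49.1] 6.3 0.0439
side driver 0.87 [189.6, 165.6, 216.4, 191.4] 442 [397.1 170.5] [83.5 54.2] 87.9 0.027
side cutters 0.78 [302.4, 155.3, 328.7, 184.0] 117 [703.1 138.3] [38.  90.1] 2.6 0.01
bench z -0.0005807573286933376
  return _methods._mean(a, axis=axis, dtype=dtype,
  ret = ret.dtype.type(ret / rcount)
```

```bash
cat >> h.py <<'E'
def edgefit(x,y,bins,lo=True,q=3):
    # y extreme per bin of x, robust line fit -> slope, intercept
    bx,by=[],[]
    for a,b in zip(bins[:-1],bins[1:]):
        s=(x>=a)&(x<b)
        if s.sum()>3: bx.append((a+b)/2); by.append(np.percentile(y[s],q if lo else 100-q))
    vx,vy,x0,y0=cv2.fitLine(np.array([bx,by],np.float32).T,cv2.DIST_HUBER,0,.001,.001).ravel()
    return vy/vx, y0-vy/vx*x0
def fence(X):
    # X top points (m). long rail: many; 
    xm=np.percentile(X[:,0],60)
    ymin=np.percentile(X[:,1],1)
    L=X[(X[:,1]>ymin+.03)]
    med=np.median(L[:,0])
    sl,il=edgefit(L[:,1],L[:,0],np.arange(L[:,1].min()+.004,L[:,1].max()-.004,.006),True,5)
    sl2,il2=edgefit(L[:,1],L[:,0],np.arange(L[:,1].min()+.004,L[:,1].max()-.004,.006),False,5)
    S=X[X[:,0]<med-.02]
    ss,is_=edgefit(S[:,0],S[:,1],np.arange(S[:,0].min()+.004,S[:,0].max()-.004,.005),False,5)
    ss2,is2=edgefit(S[:,0],S[:,1],np.arange(S[:,0].min()+.004,S[:,0].max()-.004,.005),True,5)
    return (sl,il,sl2,il2,ss,is_,ss2,is2)
def corner(f):
    # x=sl*y+il ; y=ss*x+is
    sl,il,ss,is_=f[0],f[1],f[4],f[5]
    y=(ss*il+is_)/(1-ss*sl); return np.array([sl*y+il,y])
E
python3 - <<'E'
from h import *
for n in ("wrist","side","scene"):
    i=camera_info(n); p,d=capture(n); Q=world(n,p,d,i)
    sc,r,m=label(n,"fence")[0]
    print(n,sc,r)
    X,R,z=rect(Q,m,.0165,.0235)
    f=fence(X); c=corner(f)
    print(" long yaw",-np.arctan(f[0]),-np.arctan(f[2])," short yaw",np.arctan(f[4]),np.arctan(f[6]),"corner",c,"thick",f[3]-f[1],f[5]-f[7], "z",z)
    th=np.mean([-np.arctan(f[0]),-np.arctan(f[2])])
    t=label(n,"sensor"); 
    if not t: continue
    Xs,Rs,zs=rect(Q,t[0][2],.026,.038)
    a=np.radians(Rs[2]); 
    if Rs[1][0]>Rs[1][1]: a-=np.pi/2
    Rf=np.array([[np.cos(th),np.sin(th)],[-np.sin(th),np.cos(th)]])
    print(" box",np.round(Rs[0],1),np.round(Rs[1],1),"yaw",a,"in fence",Rf@(np.array(Rs[0])/1000-c),"rel",a-th)
E
```

```text
wrist 0.6 [182.3, 173.3, 274.7, 327.5]
 long yaw -0.005330744 -0.010540386  short yaw -0.009621651 -0.005225423 corner [ 0.633247   -0.19314863] thick 0.011224508 0.013789073 z 0.02057903908956854
 box [489.9 -82.6] [55.3 75.5] yaw 0.05704530586247159 in fence [-0.14423778  0.10937016] rel 0.06498087082748127
side 0.64 [302.6, 205.1, 356.5, 284.9]
 long yaw -0.005162554 0.012782346  short yaw 0.016578697 -0.019335981 corner [ 0.6336931  -0.19409639] thick 0.008672655 -0.010998458 z 0.019116467379051483
 box [489.7 -83.5] [55.2 78.1] yaw 0.08764542210045635 in fence [-0.14357722  0.11119029] rel 0.0838355258027035
scene 0.82 [300.9, 197.3, 365.3, 261.6]
 long yaw -0.0085702 0.013572122  short yaw 0.022355584 -0.009602944 corner [ 0.6328501  -0.19524166] thick 0.008890092 -0.0083462745 z 0.01972610866414959
 box [489.2 -84.4] [57.2 77.6] yaw 0.04587537991110958 in fence [-0.14335224  0.11124854] rel 0.04337441884209193
```

```bash
python3 -m handwheel '[[-0.03,0.01,-0.01,0,8.5,0,0.04],[-0.06,0.03,-0.02,0,17,0,0.04],[-0.09,0.05,-0.03,0,25.5,0,0.04],[-0.12,0.07,-0.04,0,34,0,0.04],[-0.15,0.09,-0.05,0,42.5,0,0.04],[-0.18,0.11,-0.06,0,51,0,0.04],[-0.21,0.13,-0.07,0,59.5,0,0.04],[-0.24,0.14,-0.083,0,68,0,0.04],[-0.253,0.154,-0.083,0,76.5,0,0.04],[-0.253,0.154,-0.083,0,85,0,0.04]]'; python3 - <<'E'
from h import *
print(observe())
p,d=capture("wrist"); cv2.imwrite("pics/w1.png",p[:,:,::-1])
E
```

```text
clock: 2.2
tool_pos: [0.4182, -0.0827, 0.1476]
tcp_rot: [-1.576, 0.002, -1.491]
contact_force: [-0.4, 0.1, 0.0]
gripper_width: 0.0401
{'clock': 2.2, 'joint_pos': array([-2.53656772e-01, -4.94932764e-02,  2.26303343e+00, -1.44371832e-04,
        9.33390678e-01,  1.23733194e+00]), 'qd': array([ 1.16625840e-02,  7.50563833e-03, -5.93203754e-02,  3.22311012e-03,
       -2.62608746e-04,  1.47638880e+00]), 'joint_torque': array([ -0.36870285, -28.53155315, -30.63343048,  -0.05941472,
        -0.12151084,  -1.60448112]), 'tool_pos': array([ 0.41820177, -0.08272482,  0.14757944]), 'tcp_rot': array([-1.57587828,  0.00163808, -1.49090665]), 'contact_force': array([-0.4473379 ,  0.10578782,  0.03285966]), 'ft_torque': array([ 0.02634143, -0.02059264,  0.02291074]), 'gripper_width': 0.04006453294789234}
```

View pics/w1.png

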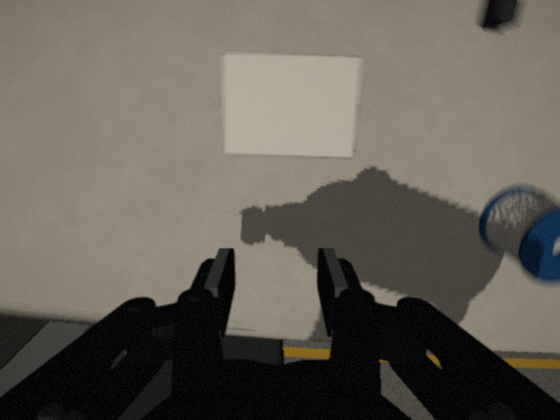

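```bash
python3 -m handwheel '[[0,0.02,0,0,5.3,0,0.04],[0,0.04,0,0,5.3,0,0.04],[0,0.055,0,0,5.3,0,0.04],[0,0.066,0,0,5.3,0,0.04],[0,0.066,0,0,5.3,0,0.04]]'; python3 - <<'E'
from h import *
i=camera_info("wrist");p,d=capture("wrist"); cv2.imwrite("pics/w2.png",p[:,:,::-1]); Q=world("wrist",p,d,i)
m=label("wrist","sensor"); print(m[0][:2]); X,R,z=rect(Q,m[0][2],.026,.038); print(R,z)
print(observe()["tool_pos"])
i=camera_info("side");p,d=capture("side"); cv2.imwrite("pics/s2.png",p[:,:,::-1]); Q=world("side",p,d,i)
# fingers lowest points region
s=(abs(Q[...,0]-.42)<.03)&(abs(Q[...,1]+.083)<.07)&(Q[...,2]>.006)&(Q[...,2]<.05)
A=Q[s]; print(len(A), A.min(0),A.max(0))
E
```

```text
clock: 2.75
tool_pos: [0.4213, -0.0828, 0.0828]
tcp_rot: [-1.573, 0.001, -1.574]
contact_force: [-0.6, 0.8, 0.0]
gripper_width: 0.04
(0.86, [162.9, 31.5, 376.3, 197.7])
((489.57623291015625, -83.22665405273438), (55.41978073120117, 75.8170394897461), 3.7993452548980713) 0.032564978483500165
[ 0.42245984 -0.08305507  0.08421503]
82 [ 0.41111463 -0.11739751  0.01265069] [ 0.43249016 -0.05899235  0.04981069]
```

View pics/s2.png

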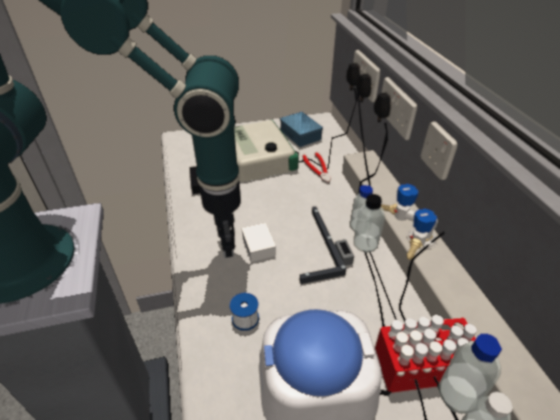

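View pics/w2.png

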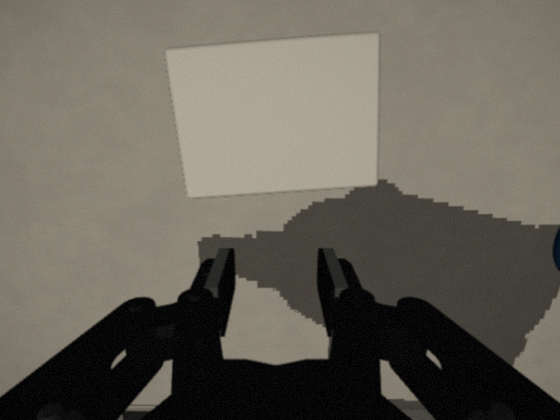

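```bash
python3 -m handwheel '[[0,0,0.02,0,0,0,0.04],[0,0,0.028,0,0,0,0.04],[0,0,0.036,0,0,0,0.04],[0,0,0.046,0,0,0,0.04],[0,0,0.056,0,0,0,0.04],[0,0,0.066,0,0,0,0.04],[0,0,0.076,0,0,0,0.04],[0,0,0.086,0,0,0,0.04],[0,0,0.096,0,0,0,0.04],[0,0,0.104,0,0,0,0.04]]'; cat > look.py <<'E'
import sys
from h import *
tag=sys.argv[1]
print(observe()["tool_pos"],observe()["contact_force"])
for n in sys.argv[2:]:
    i=camera_info(n);p,d=capture(n); cv2.imwrite(f"pics/{n}_{tag}.png",p[:,:,::-1]); Q=world(n,p,d,i)
    t=label(n,"sensor")
    if not t: print(n,"none"); continue
    X,R,z=rect(Q,t[0][2],.026,.038)
    print(n,round(t[0][0],2),t[0][1],np.round(R[0],1),np.round(R[1],1),round(R[2],2),round(z,4))
E
python3 look.py 3 side wrist
```

```text
clock: 3.9
tool_pos: [0.527, -0.0836, 0.0839]
tcp_rot: [-1.571, -0.0, -1.576]
contact_force: [0.1, -0.3, 0.2]
gripper_width: 0.0401
[ 0.52702026 -0.08356187  0.08386188] [ 0.05965079 -0.31507067  0.1684167 ]
side 0.76 [283.9, 220.1, 308.6, 257.1] [563.2 -86.6] [52.8 75.6] 1.04 0.031
wrist 0.7 [181.3, 121.8, 378.5, 259.8] [566.3 -85. ] [75.3 54.9] 89.72 0.0326
```

View pics/wrist_3.png

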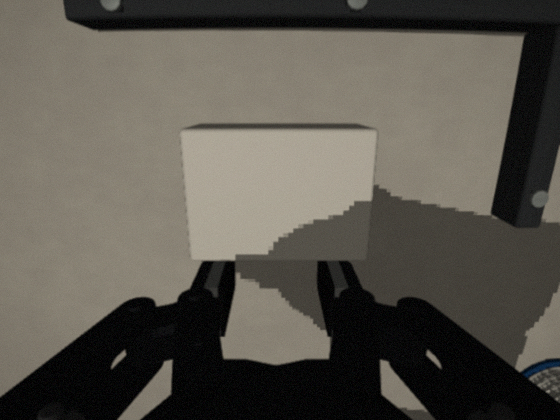

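```bash
python3 -m handwheel '[[0,0,0.008,0,0,0,0.04],[0,0,0.016,0,0,0,0.04],[0,0,0.024,0,0,0,0.04],[0,0,0.030,0,0,0,0.04],[0,0,0.034,0,0,0,0.04],[0,0,0.036,0,0,0,0.04]]'; python3 look.py 4 wrist side; python3 - <<'E'
from h import *
n="wrist";i=camera_info(n);p,d=capture(n);Q=world(n,p,d,i)
s=(Q[...,2]>.015)&(Q[...,2]<.024)&(Q[...,0]>.62)&(Q[...,0]<.66)
X=Q[s];print(len(X),X.min(0),X.max(0))
print(edgefit(X[:,1],X[:,0],np.arange(X[:,1].min()+.004,X[:,1].max()-.004,.006),True,5))
E
```

```text
clock: 4.7
tool_pos: [0.5625, -0.0838, 0.0839]
tcp_rot: [-1.571, -0.0, -1.576]
contact_force: [-0.6, -0.5, 0.6]
gripper_width: 0.0401
[ 0.56252901 -0.08376667  0.08391483] [-0.58366925 -0.48145244  0.60572436]
wrist 0.69 [180.7, 123.9, 377.4, 265.2] [599.  -85.3] [75.4 57.8] 89.25 0.0326
side 0.87 [298.4, 217.8, 326.9, 251.5] [600.7 -85.5] [77.9 53.7] 88.58 0.031
16363 [ 0.62001143 -0.20472063  0.01500183] [ 0.6599478  -0.0034324   0.02399912]
(np.float32(0.00664433), np.float32(0.6346443))
```

View pics/wrist_4.png

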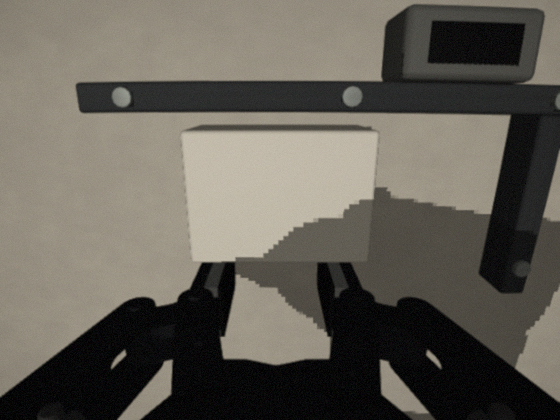

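```bash
python3 -m handwheel '[[0,0,0.002,0,0,0,0.04],[0,0,0.004,0,0,0,0.04],[0,0,0.005,0,0,0,0.04],[0,0,0.005,0,0,0,0.04]]';python3 look.py 5 wrist
```

```text
clock: 5.35
tool_pos: [0.5672, -0.0838, 0.0839]
tcp_rot: [-1.571, -0.0, -1.576]
contact_force: [0.5, 0.1, -0.1]
gripper_width: 0.04
[ 0.56722778 -0.08375571  0.0839371 ] [ 0.46984186  0.10377386 -0.08013986]
wrist 0.61 [182.7, 122.0, 376.1, 262.0] [604.9 -85.6] [55.6 75.4] 0.03 0.0326
```

View pics/wrist_5.png

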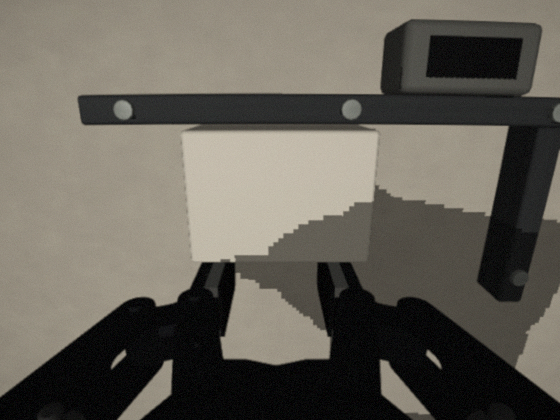

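```bash
python3 -m handwheel '[[0,0,0.001,0,0,0,0.04],[0,0,0.002,0,0,0,0.04],[0,0,0.002,0,0,0,0.04]]'; python3 -m handwheel '[[0,0,0.001,0,0,0,0.04],[0,0,0.001,0,0,0,0.04]]'
```

```text
clock: 5.75
tool_pos: [0.5686, -0.0838, 0.0838]
tcp_rot: [-1.572, 0.0, -1.576]
contact_force: [-2.8, 0.2, 2.1]
gripper_width: 0.0401
clock: 5.95
tool_pos: [0.5687, -0.0837, 0.0836]
tcp_rot: [-1.574, 0.0, -1.576]
contact_force: [-4.6, 0.3, 3.2]
gripper_width: 0.0401
```

```bash
python3 -m handwheel '[[0,0,-0.02,0,0,0,0.04],[0,-0.03,-0.03,0,0,0,0.03],[0,-0.08,-0.03,0,0,0,0],[0,-0.11,-0.03,0,0,0,0],[0,-0.11,-0.03,0,0,0,0]]'; python3 - <<'E'
from h import *
for n in("side","scene"):
    i=camera_info(n);p,d=capture(n);Q=world(n,p,d,i);cv2.imwrite(f"pics/{n}_6.png",p[:,:,::-1])
    for z0 in (.03,.06,.09,.12,.15):
        s=(Q[...,2]>z0)&(Q[...,2]<z0+.03)&(Q[...,0]>.625)&(Q[...,0]<.85)&(Q[...,1]>-.25)&(Q[...,1]<.05)
        X=Q[s]
        if len(X): print(n,z0,len(X),np.round(np.percentile(X,2,0),3),np.round(np.percentile(X,98,0),3))
E
python3 look.py 6 wrist side
```

```text
clock: 6.45
tool_pos: [0.5441, -0.0844, 0.2002]
tcp_rot: [-1.558, -0.002, -1.576]
contact_force: [0.6, -0.0, 0.5]
gripper_width: -0.0003
side 0.03 2168 [ 0.63  -0.247  0.031] [0.848 0.045 0.06 ]
side 0.06 2010 [ 0.691 -0.247  0.06 ] [0.85  0.042 0.089]
side 0.09 2020 [ 0.695 -0.247  0.091] [0.85  0.038 0.119]
side 0.12 1612 [ 0.705 -0.248  0.121] [0.85  0.044 0.149]
side 0.15 1605 [ 0.75  -0.249  0.151] [0.85  0.032 0.179]
scene 0.03 1654 [ 0.629 -0.243  0.031] [0.848 0.043 0.06 ]
scene 0.06 2091 [ 0.69  -0.247  0.06 ] [0.85  0.043 0.089]
scene 0.09 1761 [ 0.694 -0.248  0.091] [0.85  0.04  0.119]
scene 0.12 1586 [ 0.705 -0.248  0.121] [0.85  0.044 0.149]
scene 0.15 1597 [ 0.749 -0.248  0.151] [0.85  0.036 0.179]
[ 0.54091768 -0.0837494   0.19507721] [-1.93781634 -0.70316044 -0.87857731]
wrist 0.72 [227.4, 76.7, 331.0, 157.7] [605.9 -85.7] [74.7 54.2] 89.78 0.0326
side 0.65 [291.5, 216.5, 327.1, 252.8] [606.2 -86.1] [76.1 55.8] 89.7 0.031
```

View pics/side_6.png

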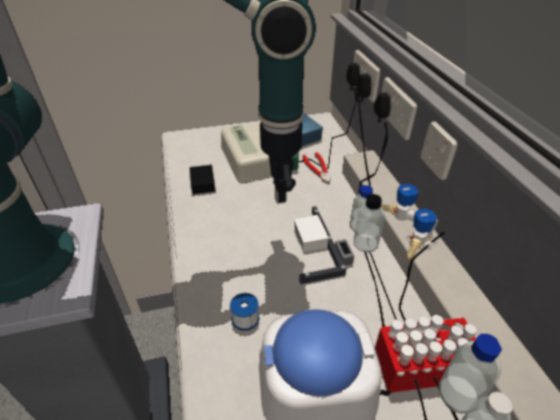

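View pics/wrist_6.png

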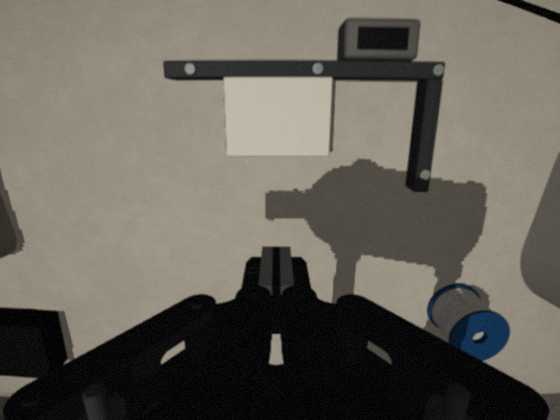

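```bash
python3 -m handwheel '[[-0.01,0,0.0,0,-8.5,0,0],[-0.02,0,0.01,0,-17,0,0],[-0.03,0,0.02,0,-25.5,0,0],[-0.04,0,0.03,0,-34,0,0],[-0.05,0,0.04,0,-42.5,0,0],[-0.06,0,0.05,0,-51,0,0],[-0.074,0,0.06,0,-59.5,0,0],[-0.074,0,0.064,0,-68,0,0],[-0.074,0,0.064,0,-76.5,0,0],[-0.074,0,0.064,0,-85,0,0]]'; python3 -m handwheel '[[0,0.0,0,0,-4.9,0,0],[0,0,0,0,-4.9,0,0],[0,0,0,0,-4.9,0,0]]'; python3 look.py 7 wrist
```

```text
clock: 7.75
tool_pos: [0.6037, -0.0097, 0.1918]
tcp_rot: [-1.571, 0.003, -0.086]
contact_force: [-1.1, -0.2, -0.6]
gripper_width: -0.0003
clock: 8.05
tool_pos: [0.6038, -0.0099, 0.1925]
tcp_rot: [-1.571, 0.002, -0.009]
contact_force: [0.1, -0.1, 0.6]
gripper_width: -0.0001
[ 0.60381552 -0.00992219  0.19253895] [ 0.07414828 -0.14098754  0.61511833]
wrist 0.58 [247.5, 236.2, 315.1, 287.4] [611.4 -53. ] [28.1 62.2] 62.9 0.0323
```

View pics/wrist_7.png

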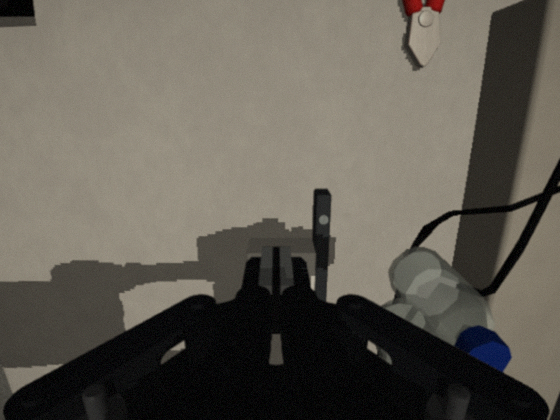

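```bash
python3 -m handwheel '[[0,0.03,0,0,0,0,0],[0,0.06,0,0,0,0,0],[0,0.085,0,0,0,0,0],[0,0.1,0,0,0,0,0],[0,0.106,0,0,0,0,0],[0,0.107,0,0,0,0,0]]'; python3 look.py 8 side scene
```

```text
clock: 8.75
tool_pos: [0.6042, -0.0099, 0.0864]
tcp_rot: [-1.571, 0.001, -0.007]
contact_force: [-0.0, 0.6, -0.0]
gripper_width: 0.0002
[ 0.60421418 -0.00994638  0.08637878] [-0.02904943  0.60609663 -0.01609152]
side 0.69 [295.4, 214.6, 328.9, 252.1] [606.1 -86.5] [78.  55.5] 89.38 0.031
scene 0.79 [294.4, 206.3, 331.1, 235.8] [604.4 -87.1] [58.  77.8] 2.62 0.0317
```

View pics/side_8.png

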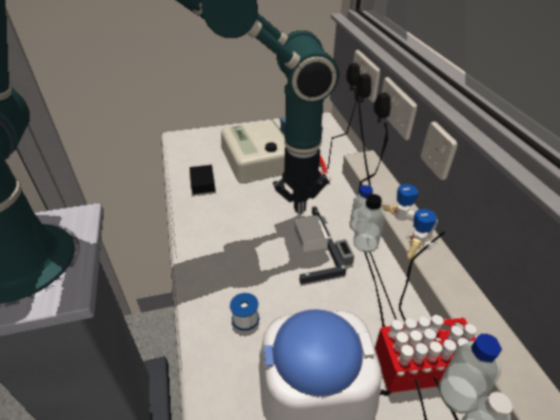

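Fingers are down behind the box's left end (about column 300, row 205); box at (312,233). Now push in -y (tool -z).

```bash
python3 -m handwheel '[[0,0,-0.015,0,0,0,0],[0,0,-0.023,0,0,0,0],[0,0,-0.031,0,0,0,0],[0,0,-0.039,0,0,0,0],[0,0,-0.047,0,0,0,0],[0,0,-0.055,0,0,0,0],[0,0,-0.063,0,0,0,0],[0,0,-0.071,0,0,0,0],[0,0,-0.077,0,0,0,0],[0,0,-0.080,0,0,0,0]]'; python3 look.py 9 side scene
```

```text
clock: 9.95
tool_pos: [0.6038, -0.0906, 0.0869]
tcp_rot: [-1.571, 0.0, -0.007]
contact_force: [0.5, 1.6, 1.4]
gripper_width: 0.0003
[ 0.60380632 -0.09064381  0.08685825] [0.45467559 1.5929298  1.436439  ]
side 0.72 [303.1, 231.7, 337.9, 270.6] [ 604.9 -138.9] [76.8 54.9] 89.9 0.0311
scene 0.89 [307.6, 215.2, 347.4, 243.8] [ 605.4 -140.3] [59.2 78.5] 0.45 0.0317
```

View pics/side_9.png

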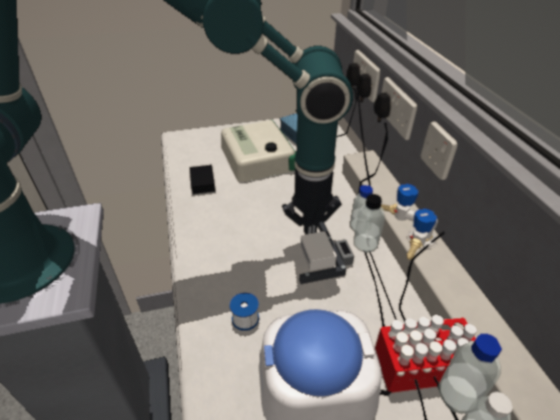

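```bash
python3 -m handwheel '[[0,0,-0.005,0,0,0,0],[0,0,-0.010,0,0,0,0],[0,0,-0.013,0,0,0,0],[0,0,-0.015,0,0,0,0],[0,0,-0.015,0,0,0,0]]'; python3 look.py 10 side; python3 -m handwheel '[[0,0,-0.001,0,0,0,0],[0,0,-0.002,0,0,0,0],[0,0,-0.002,0,0,0,0]]'
```

```text
clock: 10.65
tool_pos: [0.6037, -0.1053, 0.0869]
tcp_rot: [-1.571, -0.0, -0.007]
contact_force: [-0.8, 0.2, 1.1]
gripper_width: 0.0001
[ 0.60374041 -0.10533676  0.08687909] [-0.791917    0.16682632  1.13029889]
side 0.95 [307.2, 234.6, 340.6, 273.3] [ 605.  -154.6] [76.  55.3] 89.29 0.031
clock: 11.05
tool_pos: [0.6037, -0.107, 0.0869]
tcp_rot: [-1.571, -0.0, -0.007]
contact_force: [0.5, -0.3, -0.0]
gripper_width: -0.0002
```

```bash
python3 -m handwheel '[[0,0,-0.001,0,0,0,0],[0,0,-0.001,0,0,0,0]]'; python3 -m handwheel '[[0,0,-0.001,0,0,0,0],[0,0,-0.001,0,0,0,0]]'
```

```text
clock: 11.25
tool_pos: [0.6037, -0.1076, 0.0869]
tcp_rot: [-1.57, 0.0, -0.007]
contact_force: [-0.3, 2.1, 0.1]
gripper_width: 0.0004
clock: 11.45
tool_pos: [0.6037, -0.1077, 0.0869]
tcp_rot: [-1.569, 0.0, -0.008]
contact_force: [-0.2, 6.1, 1.3]
gripper_width: -0.0001
```

```bash
python3 -m handwheel '[[0,0,0.02,0,0,0,0],[0,0,0.05,0,0,0,0],[0,-0.05,0.07,0,0,0,0],[0,-0.1,0.09,0,0,0,0],[0,-0.15,0.11,0,0,0,0],[0,-0.2,0.15,0,0,0,0],[-0.05,-0.21,0.19,0,0,0,0],[-0.05,-0.21,0.19,0,0,0,0],[-0.05,-0.21,0.19,0,0,0,0]]'; python3 look.py 11 wrist side scene; python3 - <<'E'
from h import *
for n in ("wrist","side","scene"):
    i=camera_info(n);p,d=capture(n);Q=world(n,p,d,i)
    for l,z0,z1 in (("fence",.014,.0235),("spool",.03,.06),("driver",.02,.04),("cutters",.004,.03)):
        t=label(n,l)
        if not t: print(n,l,"none");continue
        m=t[0][2]
        if l!="fence": m=cv2.erode(m.astype(np.uint8),np.ones((3,3)))>0
        try:
            X,R,z=rect(Q,m,z0,z1)
            if l=="fence":
                f=fence(X);print(n,"fence",corner(f),f[0],f[4])
            else: print(n,l,round(t[0][0],2),np.round(R[0],1),np.round(R[1],1))
        except Exception as e: print(n,l,e)
E
```

```text
clock: 12.35
tool_pos: [0.5542, 0.0836, 0.2998]
tcp_rot: [-1.57, -0.004, -0.004]
contact_force: [-0.3, -0.9, -0.7]
gripper_width: 0.0002
[0.55420942 0.08358622 0.29975088] [-0.27486139 -0.90078144 -0.72896598]
wrist 0.56 [86.7, 43.8, 159.2, 132.0] [397.4 174.2] [85.1 61.3] 87.48 0.0286
side 0.65 [303.2, 238.0, 338.2, 272.9] [ 604.9 -156.1] [77.3 54.9] 89.46 0.0311
scene 0.88 [311.7, 217.4, 349.5, 246.1] [ 604.2 -157.9] [76.9 57.6] 88.58 0.0318
wrist fence zero-size array to reduction operation minimum which has no identity
wrist spool none
wrist driver 0.75 [397.7 174.6] [83.3 60.3]
wrist cutters 0.82 [704.2 157.7] [ 52.1 132.6]
side fence [ 0.63964075 -0.19278021] -0.036320373 0.033395518
side spool 0.9 [ 427.9 -256.5] [49.4 44.3]
side driver 0.93 [395.8 169.7] [82.5 56.4]
side cutters 0.52 [700.6 155. ] [120.7  44. ]
scene fence [ 0.63407296 -0.19529626] -0.0038417517 0.05336338
scene spool 0.68 [ 426.3 -257.4] [49.1 46.1]
scene driver 0.95 [393.2 168.4] [57.8 81.8]
scene cutters 0.59 [705.8 152.6] [120.3  27.6]
```

View pics/wrist_11.png

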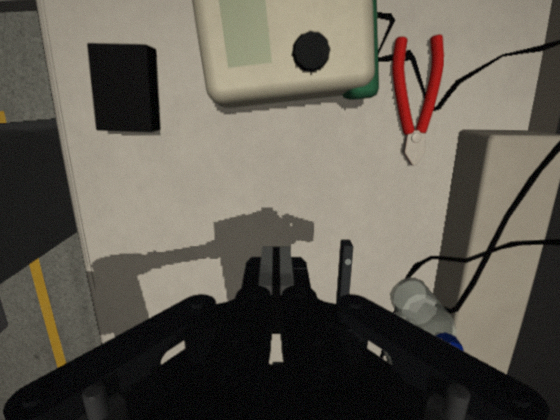

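View pics/side_11.png

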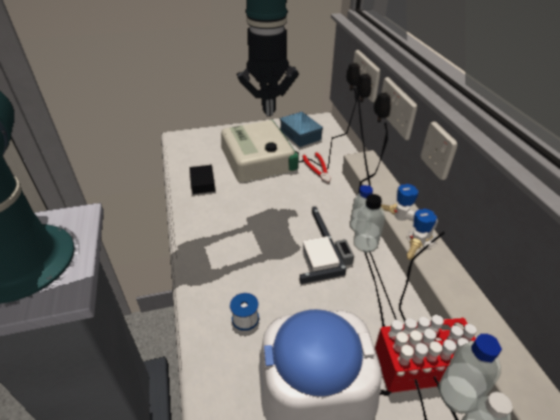

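```bash
python3 -m handwheel '[[0.03,-0.01,-0.03,0,0,0,0.03],[0.06,-0.01,-0.06,0,0,0,0.06],[0.09,-0.01,-0.09,0,0,0,0.085],[0.12,-0.01,-0.11,0,0,0,0.085],[0.12,-0.01,-0.11,0,0,0,0.085],[0.12,-0.01,-0.11,0,0,0,0.085]]'; python3 look.py 12 wrist;python3 - <<'E'
from h import *
n="wrist"; i=camera_info(n);p,d=capture(n);Q=world(n,p,d,i)
cv2.imwrite("pics/wz.png",cv2.resize(p[200:360,140:320,::-1],None,fx=4,fy=3.7,interpolation=cv2.INTER_CUBIC))
t=label(n,"fence"); X,R,z=rect(Q,t[0][2],.0165,.0235); print(t[0][:2]); f=fence(X); print(corner(f),f)
E
```

```text
clock: 14.0
tool_pos: [0.6744, -0.0299, 0.3061]
tcp_rot: [-1.57, 0.001, -0.008]
contact_force: [-0.6, 0.3, 0.4]
gripper_width: 0.0843
[ 0.67436713 -0.02990116  0.30614776] [-0.61048208  0.25841789  0.39574579]
wrist 0.95 [198.3, 240.2, 242.6, 302.3] [ 604.8 -155.1] [75.7 54.3] 89.53 0.0327
(0.95, [183.1, 149.4, 275.2, 307.3])
[ 0.63263476 -0.21794783] (np.float32(0.009009522), np.float32(0.6345984), np.float32(0.012943835), np.float32(0.6455064), np.float32(-0.34892756), np.float32(0.002795875), np.float32(-0.08812988), np.float32(-0.15312421))
```

View pics/wz.png

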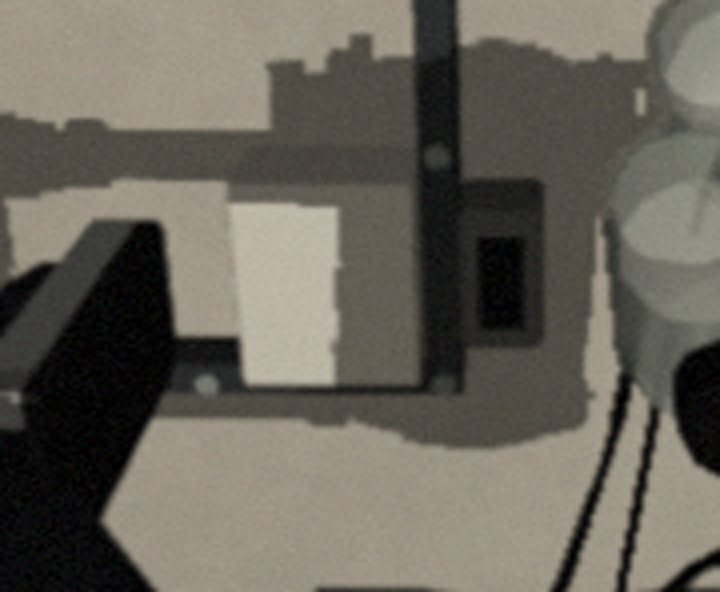

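```bash
python3 -c "
from bench import *
print(hand_in())"
```

```text
the job is handed in; nothing more can be done
None
```

I pushed the sensor box into the corner stop and handed the job in at about 14 s. My last checks showed it seated against both rails, but `hand_in()` reports no verdict.

**What I did:** I first pushed it forward with two half-open fingertips until it met the long rail, where the wrist read about 5 N. I then pushed it sideways with the fingers shut until it met the short rail, at about 6 N. The box was never gripped, and its top stayed at about 32 mm height in every check.

**Position:** The last wrist view puts the box centre at about (0.605, -0.155). The seated position I worked out from the first views was (0.6055, -0.1565). The gap to the long rail measured about 1 mm.

**Squareness:** Its length lies along the rail to within about 0.01 rad.

**Bystanders:** The spool and driver module measured within about 2 mm of where they started (side camera). The cutters' fitted centre differed by about 17–25 mm between first and last views. In the first views their full outline was not captured, and the arm never went near them, so I take this as measurement error.

**Checks that failed or disagreed:**
- The automatic fit of the short rail was unusable in the last wrist picture because the box hides most of it. For that side I relied on the contact force and the picture.
- The last fit of the fence corner from the side camera was also off by several mm for the same reason.
- One wrist detection mistook the driver module for the box; I discarded it.

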